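Line up the contactors on a mounting plate

TASK

Two contactors are bolted to the white mounting plate, with an empty stretch between them, and two loose ones of the same shape stand askew in front. Slide the two loose contactors along the plate, without lifting or tipping them, into that stretch so that all four stand in one straight, square row with equal gaps, and let go of them. Either one may take either place; leave the timer with the round dial where it stands.

Things in the scene. Friction and masses are not known exactly. Their poses are not given: they have to be found in the camera images.
- row_mid (a point): Midpoint of the row, on the top of the fixed white plate (320 x 460 mm, top 4 mm above the bench). y runs along the row, x square to it, away from the robot, z up. The bolted contactors (size as the loose ones, plus ears to x = +-37 mm) are centred at y = +-112.5, so equal 35 mm gaps put the loose ones at y = +-37.5, x = 0. Ducts 28 mm high at y = +-213, x -240 to 60. Place and turn vary.
- contactor_a: Loose contactor, about 0.25 kg: grey block 56 mm along its x (square to the row when aligned), 40 mm along y, 42 mm high; on top a black block 26 x 34 x 12 mm between two rows of three screw heads. Origin at the centre of its underside, z up. Starts upright on the plate some 170 mm in front of the row, x within 30 degrees of the row's x. Both ends look alike.
- contactor_b: The other loose contactor, identical to contactor_a, in another of the three places in front of the row (left, middle, right, about 120 mm apart).
- timer: Bystander, loose on the plate in the third of those places: square grey timer 44 x 44 mm, 36 mm high, with a round black dial 38 mm across and 10 mm high on top. Origin at the centre of its underside. To be left alone.
Mind the look-alikes: they are no part of the job. What is shaped like the contactor_a but yellow is not meant. Leave any yellow look-alike of the contactor_b alone.

How it is judged:
By the outcome, as a careful person would: the job done as asked, in the order asked, and still so for the second after the job is handed in, with the robot touching nothing.
It also fails if it takes over 42 s, if anything falls off the work surface, if the arm or the gripper's body presses on something with over 40 N, if the wrist force passes 120 N, or if a joint passes its speed limit or range.

ROBOT

A 6-joint arm with a two-finger parallel gripper is mounted at the origin on the work surface. World frame = base frame: x ahead of the robot, y to its left, z up, the work surface at z = 0. Lengths are in m, angles in rad, forces in N, time in s.
With the tool pointing down it reaches from about 0.275 to 0.875 m from the base axis. Payload 12.5 kg.
Tool frame: the origin (TCP) lies on the centre line of the jaws, within the pads' length; the fingertips stand r.finger_overhang ahead of it and the grasp point (between the pads) lies 3 mm ahead of it (r.finger_overhang is the distance from the TCP to the fingertips, in m); z points along the fingers, y is the direction in which the jaws open and shut (so a half turn about z gives the same grasp; the last joint's range is limited). The gripper opens to 85 mm and grips with 20 to 120 N. Pads are 22 mm wide; open, the fingers measure 114 mm over their backs; the gripper's body (76 mm by 85 mm) begins 54 mm behind the grasp point. The pads swing forward as they close: fully open they stand 13 mm farther back than shut.
Start: joints at [1.142, 0.351, 1.652, -0, 1.139, -0.085], TCP at [0.185, 0.518, 0.253] pointing down, gripper open.
Joint ranges: [-2.75, 2.75], [-0.79, 2.1], [0.01, 2.65], [-1.57, 4.71], [0.07, 3.14], [-2.87, 2.87]. Speed limits (rad/s): [2.22, 2.22, 2.79, 3.14, 3.14, 3.14].

INTERFACE

Orientations are given as a unit quaternion [x, y, z, w].
In Python, from cell import r, optics gives the robot as it stands. The module is installed in compiled form; this text tells all that it offers. Calls block until the motion is done:
- r.move_to(position, orientation): joint-space move of the TCP to a pose.
- r.move_linear(position, rot=None, vel=0.15): straight line of the TCP; rot=None keeps the orientation; vel is the mean speed in m/s.
- r.set_joints(angles): joint-space move.
- r.set_gripper(opening, squeeze=None): opening from 0.0 (shut) to 1.0 (fully open); squeeze is the grip in N (None keeps the last); returns when the fingers have stopped.
- r.sleep(seconds).
- r.inverse_kinematics(position, orientation): joint angles nearest the present ones, or None.
- optics.get_image(name): name is "scene" or "side" or "wrist"; returns a dict with "pixels" (420x560x3 uint8, red, green, blue), "depth" (420x560 float32, m along the optical axis (not along the pixel's ray), 0 where there is no reading), "fx", "fy", "cx", "cy" (pixels), "camera_from_world" (4x4, takes a point from world to camera coordinates); the wrist camera has in their place "mount" (4x4, takes a point from camera to tool coordinates, whose origin is the TCP and whose axes are the flange's). Camera axes: x right, y down, z forward; pixel columns grow to the right and rows downward; lengths in m; the calibration is good to about 2 mm. The wrist camera is an equidistant fisheye: a pixel r from the principal point sees the ray r / f radians off the axis. A picture is of the moment at which its call begins: read the wrist's pose just before it.
A pose or a line that the arm cannot do raises r.PlanningError and nothing moves.
- r.hand_in(): hands the job in, once; it reports no verdict.
Readings, each from a call of its own:
- r.current_t(): time.
- r.current_q(): joint angles.
- r.current_qvel(): joint speeds.
- r.current_effort(): joint torques, N m.
- r.current_tool_pos(): TCP position.
- r.current_ee_rot(): TCP orientation.
- r.current_contact_force(): force on the tool from outside, world axes, zero at the start.
- r.current_torque(): the same for the moment, N m.
- r.current_opening(): opening from 0.0 (shut) to 1.0 (fully open).
Only numpy, scipy, OpenCV 4.12 (cv2) and the standard library are available. Lean on these libraries where they do the work, as an engineer would, in place of code of your own. Each camera call takes 0.05 s, during which the arm holds its last target.

## Working session

There is one attempt and no reset: what is moved stays moved. The work goes in short steps, each a Python script; the robot and the scene stay as the last script left them, time stands still between calls to the robot, and variables do not carry over. Pictures are saved under pics/ and viewed, and the job is handed in when it is done.

```bash
mkdir -p pics; cat > h.py <<'E'
import numpy as np, cv2
from cell import r, optics
def shot(n,tag):
    im=optics.get_image(n); cv2.imwrite(f'pics/{tag}.png',cv2.cvtColor(im['pixels'],cv2.COLOR_RGB2BGR)); return im
E
python3 - <<'E'
from h import *
print(r.current_t(), r.finger_overhang, r.current_tool_pos(), r.current_ee_rot(), r.current_opening())
for n in ('scene','side'):
    im=shot(n,n+'0'); np.savez(n+'0.npz',**im); print(n,im['fx'],im['cx'],im['cy'],im['camera_from_world'].round(4).tolist())
print(r.current_t())
E
```

```text
0.0 0.022 [0.18522551 0.51754515 0.2527631 ] [ 1.71052621e-01  9.85261720e-01 -5.63106384e-04 -1.63462220e-04] 1.001809447116386
scene 428.814802646481 275.7653836930352 211.92023393623785 [[-0.0132, 0.9998, 0.0166, 0.0482], [0.7652, 0.0208, -0.6434, -0.3388], [-0.6436, 0.0042, -0.7653, 1.067], [0.0, 0.0, 0.0, 1.0]]
side 468.5905527301035 278.192496403116 204.322240066457 [[0.9755, -0.2192, 0.0185, -0.4919], [-0.0962, -0.5007, -0.8603, 0.0545], [0.1979, 0.8374, -0.5095, 0.7137], [0.0, 0.0, 0.0, 1.0]]
0.1
```

View pics/scene0.png

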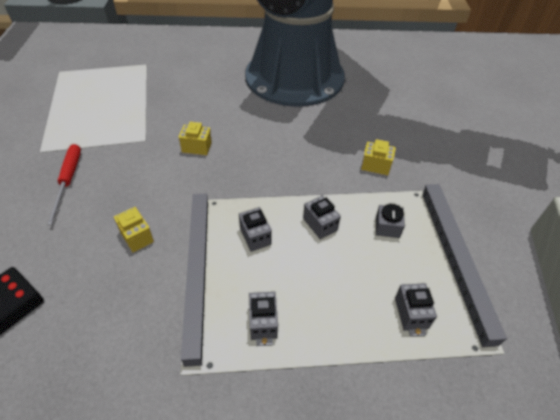

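View pics/side0.png

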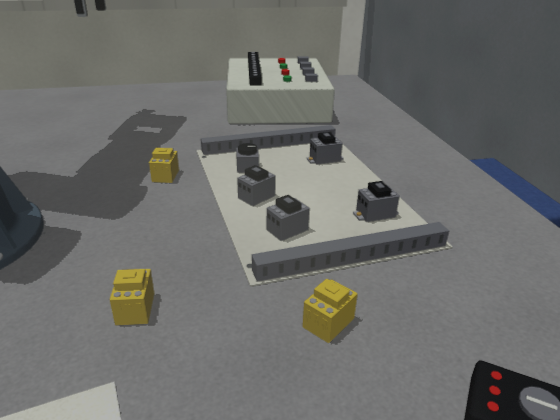

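The scene view shows grey contactors standing loose at (255,227) and (322,215), with bolted ones at (264,313) and (416,305). The timer is at (391,218). Yellow look-alikes are at (195,138), (379,157) and (133,229), all off the plate. The loose grey pair is what I want. Next is a close crop and a first measurement.

```bash
cat >> h.py <<'E'
def cloud(im):
    d=im['depth'].astype(float); v,u=np.mgrid[:d.shape[0],:d.shape[1]]
    P=np.stack([(u-im['cx'])/im['fx']*d,(v-im['cy'])/im['fy']*d,d],-1)
    T=np.linalg.inv(im['camera_from_world']); W=P@T[:3,:3].T+T[:3,3]; W[d<=0]=np.nan; return W
E
python3 - <<'E'
from h import *
for n in ('scene','side'):
    im=dict(np.load(n+'0.npz')); W=cloud(im)
    z=W[...,2]; m=((z>0.03)&(z<0.075)&(W[...,0]>0.2)).astype(np.uint8)
    k,l,s,c=cv2.connectedComponentsWithStats(m)
    for i in range(1,k):
        if s[i,4]<150: continue
        q=W[l==i]; top=q[(q[:,2]>0.042)&(q[:,2]<.05)]; bl=q[q[:,2]>0.053]
        rgb=im['pixels'][l==i].mean(0).astype(int)
        print(n,c[i].round(),s[i,4],rgb,'med z',np.percentile(q[:,2],[50,95]).round(4), end=' ')
        for s_ in (top,bl):
            if len(s_)>20:
                b=cv2.minAreaRect((s_[:,:2]*1000).astype(np.float32)); print([np.round(x,1) for x in b],len(s_),end=' ')
        print()
b=cv2.imread('pics/scene0.png')[180:350,180:500]; cv2.imwrite('pics/crop0.png',cv2.resize(b,None,fx=2.5,fy=2.5,interpolation=cv2.INTER_CUBIC))
E
```

```text
scene [194. 133.] 545 [157 145  69] med z [0.0425 0.0549] [array([ 273.8, -209.6]), array([53.3, 39.6]), np.float64(82.0)] 145 [array([ 273.8, -209.2]), array([26.1, 35.4]), np.float64(80.5)] 114 
scene [379. 151.] 573 [159 147  70] med z [0.042  0.0544] [array([318.3, 155.8]), array([52.8, 35.9]), np.float64(75.4)] 111 [array([316.2, 156.1]), array([24.9, 33.4]), np.float64(73.0)] 96 
scene [466. 265.] 2406 [114 114 120] med z [0.0314 0.033 ] 
scene [194. 280.] 2811 [119 119 125] med z [0.032  0.0336] 
scene [322. 212.] 832 [79 79 82] med z [0.0462 0.0586] [array([474.1,  34.7]), array([57. , 40.5]), np.float64(33.2)] 358 [array([473.2,  35.1]), array([27.8, 35.3]), np.float64(30.2)] 270 
scene [391. 216.] 634 [68 68 70] med z [0.0458 0.0505] [array([476.7, 153.8]), array([36.7, 38.7]), np.float64(84.3)] 279 
scene [551. 241.] 1042 [82 83 77] med z [0.0476 0.0709] [array([533.2, 399.3]), array([  3.3, 125. ]), np.float64(81.2)] 205 [array([523.1, 400.6]), array([  3.6, 106.4]), np.float64(80.8)] 396 
scene [131. 224.] 768 [162 150  68] med z [0.0434 0.0555] [array([ 506. , -281.6]),
[... 2263 characters left out ...]
] 214 
side [287. 211.] 925 [70 71 71] med z [0.0461 0.0588] [array([501.9, -77.9]), array([56.1, 41.3]), np.float64(21.9)] 340 [array([501.8, -77.1]), array([27.1, 34.8]), np.float64(24.5)] 256 
side [348. 244.] 2421 [93 95 99] med z [0.0321 0.0333] 
side [131. 288.] 1343 [139 125  57] med z [0.0429 0.055 ] [array([ 272.1, -208.9]), array([55.1, 38.7]), np.float64(81.3)] 374 [array([ 272.3, -208. ]), array([27.7, 34. ]), np.float64(82.4)] 370 
side [330. 301.] 1509 [142 128  54] med z [0.0428 0.0552] [array([ 504.1, -281.5]), array([56. , 38.8]), np.float64(35.8)] 442 [array([ 504.5, -280.7]), array([27. , 33.6]), np.float64(37.1)] 409 
side [512. 395.] 4026 [52 46 47] med z [0.0326 0.0389]
```

View pics/crop0.png

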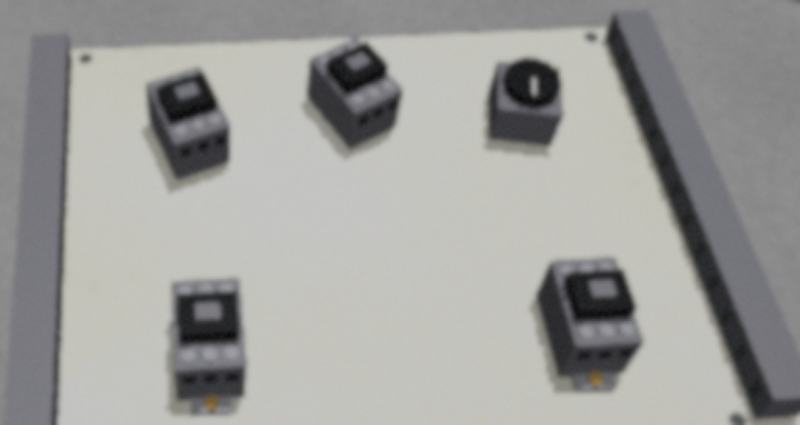

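The crop confirms the choice: two grey contactors stand askew at about (187,120) and (355,90) in the crop, the timer with its round dial is at (525,100), and the bolted ones with ears and screws are at (208,335) and (595,325). Sizes (57x40 mm, tops at 46 and 59 mm) match the description. The bolted pair measures 224.7 mm apart against 225, and the two cameras agree within about 1 mm.

The row is turned about 5° with its midpoint at (650.6, 52.9) mm. I'll start with A, gripping it by its ends.

```bash
cat >> h.py <<'E'
from scipy.spatial.transform import Rotation as Ro
def q(yawdeg):
    a=np.radians(yawdeg); c,s=np.cos(a),np.sin(a)
    return Ro.from_matrix(np.array([[-s,c,0],[c,s,0],[0,0,-1]]).T).as_quat()
ROW=4.95; MID=np.array([.6503,.0529]); 
def row(x,y): 
    a=np.radians(ROW); return MID+np.array([[np.cos(a),-np.sin(a)],[np.sin(a),np.cos(a)]])@[x,y]
A=(np.array([.4726,.0354]),31.8); B=(np.array([.5022,-.0778]),24.5); ZG=.034
def st(t): print(t,round(r.current_t(),2),r.current_tool_pos().round(4),'F',np.round(r.current_contact_force(),1),'op',round(r.current_opening(),3),flush=True)
E
python3 - <<'E'
from h import *
for p,y in (A,B,(row(0,37.5e-3),ROW),(row(0,-37.5e-3),ROW)):
    for o in (0,180): print(p,y+o,np.round(r.inverse_kinematics([*p,ZG],q(y+o)),2))
p,y=A
r.move_to([*p,.13],q(y)); st('above')
im=shot('wrist','w1'); print(im['mount'].round(3).tolist(),im['fx'])
r.move_linear([*p,ZG],vel=.12); st('down')
r.set_gripper(.6); r.set_gripper(0.0,squeeze=30); st('grip')
shot('side','s1')
E
```

```text
[0.4726 0.0354] 31.8 [-0.02  0.58  1.98 -0.    0.58 -0.58]
[0.4726 0.0354] 211.8 [-0.02  0.58  1.98 -0.    0.58  2.56]
[ 0.5022 -0.0778] 24.5 [-0.25  0.62  1.9  -0.    0.63 -0.67]
[ 0.5022 -0.0778] 204.5 [-0.25  0.62  1.9  -0.    0.63  2.47]
[0.64706426 0.09026014] 4.95 [ 0.07  0.8   1.49 -0.    0.85 -0.02]Traceback (most recent call last):
  File "<stdin>", line 3, in <module>
    return _wrapfunc(a, 'round', decimals=decimals, out=out)
    return _wrapit(obj, method, *args, **kwds)
    result = getattr(arr, method)(*args, **kwds)
TypeError: unsupported operand type(s) for *: 'NoneType' and 'float'
```

The unflipped poses are all reachable, and only a None on the flipped one stopped the script. Nothing moved.

```bash
python3 - <<'E'
from h import *
print(r.inverse_kinematics([*row(0,-.0375),ZG],q(ROW)).round(2))
p,y=A
r.move_to([*p,.13],q(y)); st('above')
im=shot('wrist','w1'); print(im['mount'].round(3).tolist(),im['fx'])
r.move_linear([*p,ZG],vel=.12); st('down')
r.set_gripper(.75,squeeze=30); st('near'); r.set_gripper(0.0,squeeze=30); st('grip')
shot('side','s1')
E
```

```text
[-0.05  0.8   1.49 -0.    0.85 -0.13]
above 2.17 [0.4727 0.036  0.1302] F [-0.1  0.8  0.2] op 1.002
[[-0.001, -0.944, -0.33, 0.085], [1.0, -0.0, -0.001, 0.001], [0.001, -0.33, 0.944, -0.12], [0.0, 0.0, 0.0, 1.0]] 325.19226210127806
down 3.17 [0.473  0.0354 0.0345] F [0.9 0.7 0.5] op 1.0
near 3.52 [0.4727 0.0354 0.0343] F [-0.   1.2 -0.2] op 0.752
grip 3.74 [0.4728 0.0354 0.0344] F [-0.6  0.1  5.5] op 0.647
```

View pics/w1.png

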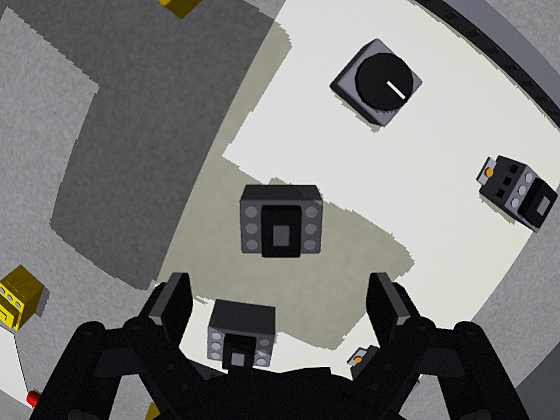

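View pics/s1.png

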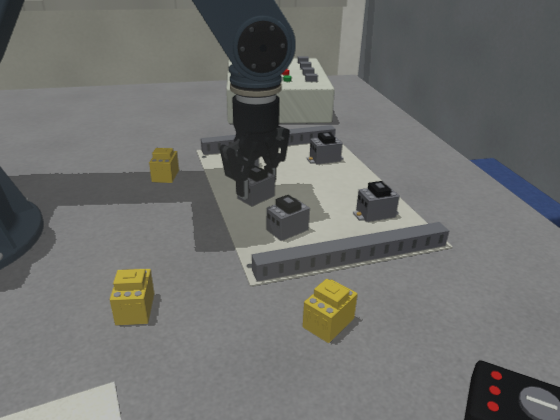

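The wrist view shows A at (281,222), square between the jaws, and the side view shows the gripper closed on A at (257,185). The opening of 0.647 corresponds to 55 mm, which fits. Now sliding A in.

```bash
python3 - <<'E'
from h import *
r.move_linear([*row(-.09,.0375),ZG],rot=q(ROW),vel=.06); st('mid')
r.move_linear([*row(0,.0375),ZG],vel=.06); r.sleep(.2); st('in')
print(r.current_ee_rot(),q(ROW))
r.set_gripper(.8); st('open')
p=row(0,.0375); r.move_linear([*p,.13],vel=.15); st('up')
pb,y=B
r.move_to([*pb,.13],q(y)); st('aboveB')
for n in('scene','side'): np.savez(n+'1.npz',**shot(n,n+'1'))
E
cat > meas.py <<'E'
from h import *
import sys
def meas(tag):
  for n in ('scene','side'):
    im=dict(np.load(f'{n}{tag}.npz')); W=cloud(im); z=W[...,2]
    m=((z>0.03)&(z<0.063)&(W[...,0]>0.42)&(W[...,0]<.72)&(W[...,1]>-.13)&(W[...,1]<.2)).astype(np.uint8)
    k,l,s,c=cv2.connectedComponentsWithStats(m)
    for i in range(1,k):
        if s[i,4]<150: continue
        g=W[l==i]; print(n,c[i].round(),end=' ')
        for s_ in (g[(g[:,2]>.042)&(g[:,2]<.05)],g[g[:,2]>.053]):
            if len(s_)>20:
                (cx,cy),wh,an=cv2.minAreaRect((s_[:,:2]*1000).astype(np.float32)); a=-np.radians(ROW); R=np.array([[np.cos(a),-np.sin(a)],[np.sin(a),np.cos(a)]])
                print('row',(R@(np.array([cx,cy])-MID*1000)).round(1),np.round(wh,1),round(an-ROW,1),'z',np.median(s_[:,2]).round(4),end=' | ')
        print()
meas(sys.argv[1])
E
python3 meas.py 1
```

```text
mid 5.56 [0.5566 0.0823 0.0344] F [-6.7 -2.6 11.6] op 0.649
in 7.41 [0.6465 0.0902 0.0344] F [-5.  -0.4  9. ] op 0.648
[ 6.75905136e-01  7.36988265e-01 -5.46172524e-04 -4.96841705e-04] [0.67591184 0.73698248 0.         0.        ]
open 7.69 [0.647  0.0903 0.0338] F [ 0.4  0.2 -0.5] op 0.805
up 8.48 [0.6465 0.0902 0.1291] F [ 0.2 -0.3  0.1] op 0.8
aboveB 9.38 [ 0.5029 -0.0775  0.1299] F [ 0.  -0.6  0.2] op 0.801
scene [391. 216.] row [-164.3  115.6] [41. 37.] 6.7 z 0.0488 | 
scene [254. 225.] row [-158.6 -117.6] [56.8 40.6] 18.2 z 0.0458 | row [-158.2 -117.4] [27. 34.] 19.1 z 0.0577 | 
scene [417. 302.] row [  1.1 111.8] [56.7 40.2] 0.3 z 0.0457 | row [  0.9 111.7] [27.1 34.8] 0.3 z 0.0576 | 
scene [366. 304.] row [-0.8 36.7] [58.1 40.3] -0.6 z 0.0458 | row [-1.3 36.7] [28.1 34.2] 1.2 z 0.0577 | 
scene [263. 311.] row [   0.8 -112.5] [57.8 39.9] 0.1 z 0.046 | row [   1.1 -112.5] [26.5 34. ] -0.1 z 0.0579 | 
side [336. 153.] row [-0.9 72.7] [ 56.  114.1] -2.0 z 0.0461 | row [ 0.2 73.4] [ 28.8 108.6] -1.7 z 0.0579 | 
side [247. 153.] row [-168.5  116. ] [29.9 39.6] 19.9 z 0.0481 | 
side [378. 195.] row [  -0.5 -111.1] [56.4 43.5] -1.2 z 0.0463 | row [   0.  -111.2] [26.3 36.2] -1.4 z 0.0581 | 
side [287. 211.] row [-159.2 -117.5] [58.2 40. ] 16.7 z 0.0461 | row [-159.3 -116.3] [27.2 35. ] 19.3 z 0.0581 |
```

View pics/scene1.png

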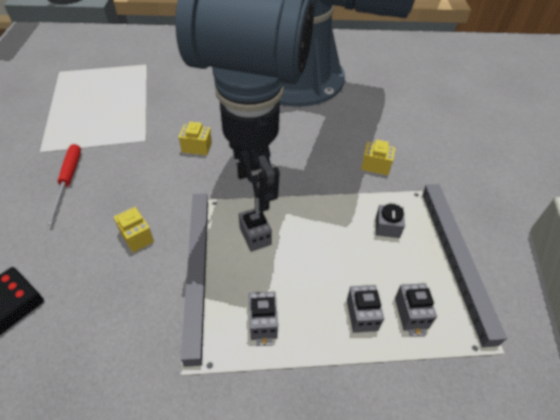

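A sits upright (top 46 mm) at row y 36.7. In the scene view it is about 2 mm short in row x relative to the bolted pair, an offset between camera and robot. I'll aim B 1.8 mm deeper, then measure again and nudge A.

```bash
python3 - <<'E'
from h import *
p,y=B; p=p+[0.0005,0.0]
r.set_gripper(1.0)
r.move_linear([*p,ZG],vel=.12); st('down')
r.set_gripper(.75,squeeze=30); r.set_gripper(0.0,squeeze=30); st('grip')
r.move_linear([*row(-.09,-.0375),ZG],rot=q(ROW),vel=.06); st('mid')
r.move_linear([*row(.0022,-.0375),ZG],vel=.06); r.sleep(.2); st('in')
r.set_gripper(.8); st('open')
p=row(.0022,-.0375); r.move_linear([*p,.13],vel=.15); st('up')
r.move_to([*row(-.13,0),.2],q(ROW+90)); st('back')
pp,rr=r.current_tool_pos(),r.current_ee_rot(); w=shot('wrist','w2'); np.savez('wrist2.npz',pos=pp,rot=rr,**w)
for n in('scene','side'): np.savez(n+'2.npz',**shot(n,n+'2'))
E
python3 meas.py 2
```

```text
down 10.74 [ 0.5031 -0.0779  0.0346] F [ 0.3 -0.8  0.3] op 0.998
grip 11.32 [ 0.5028 -0.0778  0.0344] F [-1.3  1.1  5.4] op 0.655
mid 13.22 [0.5638 0.0075 0.0344] F [-2.5 -2.2  5.9] op 0.653
in 15.11 [0.6553 0.0157 0.0344] F [-3.4  0.3  7.1] op 0.648
open 15.39 [0.6557 0.0157 0.0338] F [ 0.  -0.4  0.2] op 0.798
up 16.18 [0.6552 0.0158 0.1291] F [-0.8  0.1  0.2] op 0.8
back 17.55 [0.5209 0.0416 0.1996] F [-0.6  0.   0.1] op 0.801
scene [391. 216.] row [-164.   115.7] [36.7 37.5] 32.9 z 0.049 | 
scene [417. 302.] row [  1.1 112. ] [57.8 39.8] -0.3 z 0.0457 | row [  1.4 112. ] [26.6 34.1] 1.0 z 0.0575 | 
scene [366. 304.] row [-0.6 36.5] [57.  39.9] 0.3 z 0.0458 | row [-0.7 37. ] [26.7 34.3] -0.4 z 0.0576 | 
scene [315. 309.] row [  1.7 -37.5] [57.2 40.3] -0.7 z 0.046 | row [  2.1 -37.6] [26.6 34.2] -1.7 z 0.0578 | 
scene [263. 311.] row [   0.9 -112.5] [57.  39.9] 0.1 z 0.046 | row [   1.  -112.2] [26.8 33.9] 1.4 z 0.0578 | 
side [354. 172.] row [-0.4  1.2] [ 58.5 268.7] 0.1 z 0.0462 | row [-0.5  0.3] [ 29.2 260.5] 0.2 z 0.058 | 
side [247. 152.] row [-166.7  115.9] [34.  38.1] 9.5 z 0.0485 |
```

View pics/w2.png

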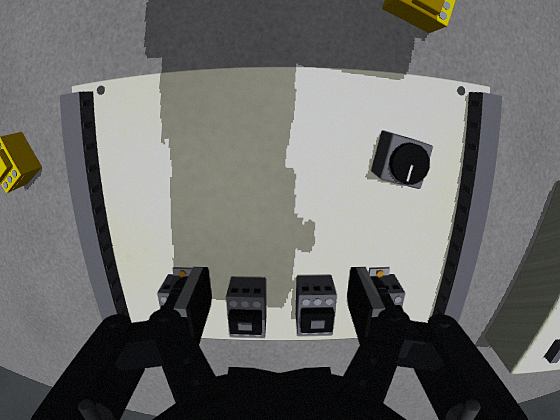

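View pics/scene2.png

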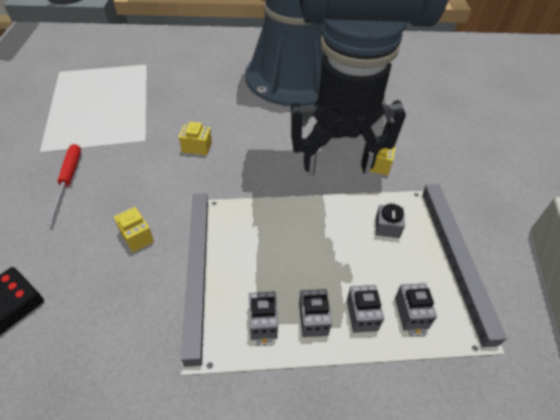

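All four now stand in the row: scene (263,311), (315,309), (366,304) and (417,302). B is about 0.7 mm deep and A about 1.7 mm short relative to the bolted pair. I'll check this with a clear overhead wrist view and a split side-view measurement before nudging.

```bash
cat > meas2.py <<'E'
from h import *
import sys
def wcloud(w):
    d=w['depth'].astype(float); v,u=np.mgrid[:d.shape[0],:d.shape[1]]
    x=u-w['cx']; y=v-w['cy']; rr=np.hypot(x,y)+1e-9; th=rr/w['fx']; t=np.tan(th)
    P=np.stack([x/rr*t*d,y/rr*t*d,d],-1); M=w['mount']; P=P@M[:3,:3].T+M[:3,3]
    W=P@Ro.from_quat(w['rot']).as_matrix().T+w['pos']; W[d<=0]=np.nan; return W
def rep(n,W):
    a=-np.radians(ROW); R=np.array([[np.cos(a),-np.sin(a)],[np.sin(a),np.cos(a)]])
    Q=(W[...,:2]-MID)@R.T*1000; z=W[...,2]
    for lo,hi,nm in((.0425,.0495,'grey'),(.0545,.062,'blk')):
        o=[]
        for c in(-112.5,-37.5,37.5,112.5):
            m=(z>lo)&(z<hi)&(abs(Q[...,1]-c)<27)&(abs(Q[...,0])<32)
            if m.sum()<30: continue
            (cx,cy),(w,h),an=cv2.minAreaRect(Q[m].astype(np.float32)); 
            if an>45: an-=90; w,h=h,w
            o.append((round(cx,1),round(cy,1),round(w,1),round(h,1),round(an,1),int(m.sum())))
        print(n,nm,*o)
if __name__=='__main__':
    for t in sys.argv[1:]:
        im=dict(np.load(t+'.npz')); rep(t,wcloud(im) if 'mount' in im else cloud(im))
E
python3 - <<'E'
from h import *
r.move_to([*row(.02,0),.28],q(ROW+90)); r.sleep(.2); st('over')
pp,rr=r.current_tool_pos(),r.current_ee_rot(); w=shot('wrist','w3'); np.savez('wrist3.npz',pos=pp,rot=rr,**w)
E
python3 meas2.py scene2 side2 wrist3
```

```text
over 18.62 [0.6693 0.0545 0.2796] F [0.4 0.1 0.1] op 0.802
scene2 grey (0.9, -112.5, 57.0, 39.9, 0.1, 566) (1.7, -37.5, 57.2, 40.3, -0.7, 552) (-0.8, 36.5, 56.7, 39.9, 0.3, 541) (1.1, 112.0, 57.8, 39.8, -0.3, 546)
scene2 blk (1.0, -112.2, 26.8, 33.9, 1.4, 424) (2.0, -37.5, 26.8, 34.0, -0.9, 416) (-0.7, 37.0, 26.7, 34.3, -0.4, 407) (1.5, 112.0, 26.6, 34.1, 0.6, 402)
side2 grey (-0.2, -112.1, 56.4, 42.3, -0.0, 292) (0.5, -36.4, 56.8, 42.1, -0.3, 240) (-1.3, 36.7, 57.8, 39.6, -2.8, 194) (0.1, 112.0, 56.2, 45.2, -2.5, 176)
side2 blk (0.1, -111.9, 26.9, 36.1, -1.2, 194) (0.7, -37.7, 27.1, 37.9, 0.1, 156) (-1.8, 36.9, 27.1, 35.0, -4.5, 134) (0.2, 112.0, 26.1, 36.4, 5.0, 108)
wrist3 grey (0.9, -110.6, 56.3, 40.8, 0.6, 907) (2.4, -35.6, 56.5, 40.3, -0.6, 985) (0.1, 39.0, 56.2, 40.5, 0.5, 1008) (1.3, 113.8, 56.2, 40.4, -0.6, 885)
wrist3 blk (0.9, -110.4, 25.4, 34.4, -1.4, 662) (1.5, -35.5, 26.5, 34.7, -0.3, 761) (-0.5, 38.8, 26.5, 34.6, -0.5, 765) (1.7, 113.9, 26.6, 34.6, 1.8, 685)
```

View pics/w3.png

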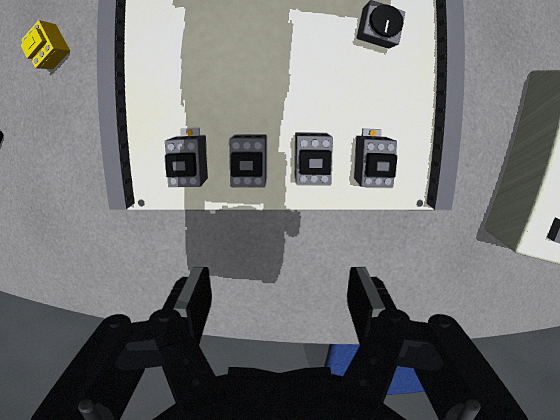

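The wrist view shows the row at (186,160), (248,160), (314,158) and (377,160), all square. All three cameras agree relative to the bolted pair:

| Contactor | Row x error | Row y error |
|---|---|---|
| B | +0.75 mm | +0.3 mm |
| A | −1.6 mm | −0.4 mm |

I'll nudge A and leave B where it is.

```bash
python3 - <<'E'
from h import *
p=row(0,.0375)
r.move_to([*p,.13],q(ROW)); r.move_linear([*p,ZG],vel=.12); st('down')
r.set_gripper(0.0,squeeze=30); st('grip')
r.move_linear([*row(.0018,.0379),ZG],vel=.02); r.sleep(.3); st('nudged')
r.set_gripper(.8); st('open')
r.move_linear([*row(.0018,.0379),.14],vel=.15)
r.move_to([*row(.02,0),.28],q(ROW+90)); r.sleep(.2); st('over')
pp,rr=r.current_tool_pos(),r.current_ee_rot(); w=shot('wrist','w4'); np.savez('wrist4.npz',pos=pp,rot=rr,**w)
r.move_to([*row(-.13,0),.25],q(ROW+90)); st('back')
for n in('scene','side'): np.savez(n+'4.npz',**shot(n,n+'4'))
E
python3 meas2.py scene4 side4 wrist4; python3 meas.py 4 | grep 391
```

```text
down 21.06 [0.6476 0.0903 0.0348] F [-0.9  0.5  0.2] op 0.802
grip 21.32 [0.6476 0.0903 0.0351] F [-0.6 -0.8  5.4] op 0.651
nudged 21.87 [0.6488 0.0907 0.0351] F [-5. -1. 10.] op 0.652
open 22.15 [0.6489 0.0909 0.034 ] F [-0.6 -0.5  0.3] op 0.797
over 24.65 [0.6701 0.0547 0.2796] F [-0.3 -0.2 -0.1] op 0.803
back 25.36 [0.5212 0.0417 0.2506] F [0.7 0.8 0.2] op 0.802
scene4 grey (1.1, -112.5, 56.5, 39.9, 0.1, 571) (1.5, -37.4, 57.1, 40.4, -0.4, 551) (1.5, 37.1, 56.5, 40.1, 0.3, 541) (0.9, 111.8, 57.4, 40.5, -0.4, 543)
scene4 blk (0.9, -112.2, 26.6, 34.0, 1.4, 422) (1.5, -37.6, 27.2, 34.0, -1.2, 415) (1.8, 37.1, 26.8, 33.9, -0.6, 409) (1.1, 112.1, 27.0, 34.9, 0.2, 406)
side4 grey (-0.3, -112.3, 57.1, 40.6, -1.4, 296) (0.7, -38.0, 57.8, 40.7, -4.5, 242) (0.7, 38.0, 56.3, 42.2, 0.7, 203) (0.2, 111.9, 55.5, 41.4, -0.7, 173)
side4 blk (-0.2, -111.1, 26.5, 36.2, -0.2, 201) (0.6, -36.6, 26.3, 36.3, -1.8, 156) (0.4, 37.3, 27.0, 33.6, -1.1, 132) (0.3, 112.1, 26.6, 38.1, -0.8, 107)
wrist4 grey (0.8, -110.5, 56.0, 40.8, 0.3, 899) (2.3, -35.6, 56.2, 40.4, -0.7, 995) (2.2, 39.2, 56.2, 40.6, 0.6, 1010) (1.2, 113.9, 56.0, 40.6, -0.5, 865)
wrist4 blk (0.8, -110.3, 25.2, 34.0, -1.5, 659) (1.8, -35.5, 25.7, 34.8, -0.6, 765) (1.9, 39.5, 25.8, 34.0, 0.6, 744) (1.5, 114.2, 26.3, 34.8, 0.6, 675)
scene [391. 216.] row [-163.8  115.5] [36.8 37.6] 35.2 z 0.0489 |
```

View pics/w4.png

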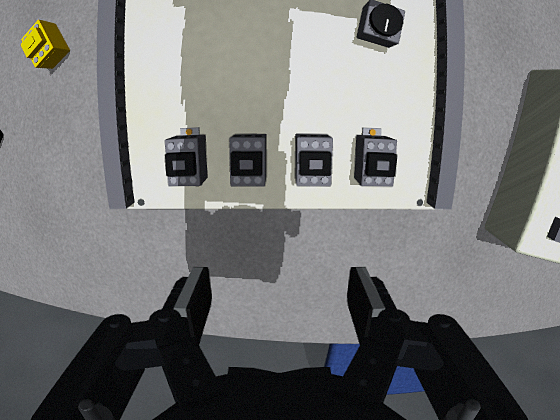

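The picture shows all four in line at (186,160), (248,160), (314,160) and (377,160), with the timer unmoved at (380,22). The loose ones are within about 0.7 mm of the row line and the spacing is about 75 mm, so I'm handing in.

```bash
python3 -c "
from h import *
st('end'); r.hand_in()"
```

```text
end 25.46 [0.5218 0.0417 0.2503] F [-0.3  0.3  0.5] op 0.798
the job is handed in; nothing more can be done
```

I slid both loose contactors along the plate into the row and let go of them. The job was handed in at 25.5 s. Contactor A first came to rest about 1.6 mm short, so I gripped it again and nudged it in.

**Row fit:** relative to the bolted pair, both stand about 0.6 to 0.7 mm deep in row x by all three cameras. Centre spacings in the wrist view are 74.9, 74.8 and 74.7 mm against 75.

**Squareness and tilt:** turn is within about 1° in the scene and wrist views. The side view is noisier: it put B's turn at −4.5° from the grey top and −1.8° from the black block, which the other cameras did not support. Block tops read about 46 and 58 mm, so they stand flat.

**Timer and look-alikes:** the timer measured the same within 1 mm. I never approached the yellow look-alikes.

**Disagreement:** the cameras' absolute positions differ by 1 to 2 mm, within the stated calibration, so I judged by positions relative to the bolted contactors.

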